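# Heft the sugar canisters at the breakfast buffet

### The arm

A 7-joint arm with a two-finger parallel gripper is mounted at the origin on the work surface. World frame = base frame: x ahead of the robot, y to its left, z up, the work surface at z = 0. Lengths are in mm, angles in degrees, forces in N, time in s.
With the tool pointing down it reaches from about 425 to 825 mm from the base axis. Payload 3.6 kg.
Tool frame: the origin (TCP) lies midway between the tips of the shut fingers; the grasp point (between the pads) lies 19 mm behind it (ctrl.grip_point_offset is the distance from the TCP to the grasp point, in mm); z points along the fingers, y is the line along which they close (so a half turn about z gives the same grasp; the last joint's range is limited). The gripper opens to 85 mm and grips with 20 to 120 N. Pads are 22 mm wide; open, the fingers measure 114 mm over their backs; the gripper's body (76 mm by 85 mm) begins 54 mm behind the grasp point. The pads swing forward as they close: fully open they stand 13 mm farther back than shut.
Start: joints at [-73.482, 35.231, -0.722, 81.555, 0.464, 63.22, -2.315], TCP at [201.222, 618.037, 202.597] pointing down, gripper open.
Joint ranges: [-178.69, 178.69], [-17.37, 117.87], [-77.05, 75.6], [15.02, 138.74], [-78.02, 258.01], [0.78, 113.62], [-162.83, 162.83]. Speed limits (degrees/s): [159.86, 159.86, 180, 180, 180, 180, 180].

### API

Orientations are given as [roll, pitch, yaw] about the fixed x, y, z axes, in that order (R = Rz(yaw) Ry(pitch) Rx(roll)).
In Python, from workcell import ctrl gives the robot as it stands. The module is installed in compiled form; this text tells all that it offers.
- The arm moves only by the shell command python3 -m jog 'ROWS' [FORCE]. ROWS is a JSON object of lists of equal length, an entry for each row: "delta_pos": the shift along the tool's x, y, z in cm, a list of three; "rotation": the turn, a rotation vector about the tool's x, y, z in rad, a list of three; "fingers": the closure, from 0 (fully open) to 1 (shut). In form: {"delta_pos": [[tx, ty, tz], ...], "rotation": [[wx, wy, wz], ...], "fingers": [fingers, ...]}. A call has 1 to 20 rows; each row shifts and turns the commanded pose from where the row before left it, along the tool's axes as they then stand; what a row does not reach is not made up. A row lasts 1/10 s, in which the tool goes at most 50 mm and 8.59 degrees, less where a joint would pass 70% of its speed; a pose out of reach is approached as far as the arm can. A call with a gripper value outside its range is refused whole. The fingers move at their own pace and stop on an object; FORCE is the grip in N (left out, the last holds). Time passes only in rows, so rows that do not move let the fingers close. It gives the time, the measured TCP pose, the force, the opening and the grip force at its end, in the units of the state.
- ctrl.state(): the state, without advancing time (a new reading comes with each control period).
- ctrl.capture(name): name is "side" or "top" or "wrist"; returns the picture (420x560x3 uint8, red, green, blue); there is no depth.
- ctrl.calibration(name): a dict with "fx", "fy", "cx", "cy" (pixels), "cam_to_world" (4x4, takes a point from camera to world coordinates); the wrist camera has in their place "hand_eye" (4x4, takes a point from camera to tool coordinates, whose origin is the TCP and whose axes are the flange's). Camera axes: x right, y down, z forward; pixel columns grow to the right and rows downward; lengths in mm; the calibration is good to about 2 mm. A picture is of the moment at which its call begins: read the wrist's pose just before it. calibration takes no time and is no camera call.
- ctrl.sign_off(): hands the job in; it is judged then, once.
The state is a dict: "t": time; "joint_pos": joint angles; "qd": joint speeds; "joint_torque": joint torques, N m; "position": TCP position; "eef_rot": TCP orientation; "contact_force": force on the tool from outside, world axes, zero at the start; "moment": the same for the moment, N m; "width": finger opening in mm; "grip_force": force on a finger pad.
Only numpy, scipy, OpenCV 4.12 (cv2) and the standard library are available. Lean on these libraries where they do the work, as an engineer would, in place of code of your own. Each camera call takes 0.05 s, during which the arm holds its last target. There are 200 camera calls.

### The job

Three identical closed sugar canisters stand on the buffet counter, two of them part used and one still full. Heft them to find the heaviest by feel, stand the two lighter ones upright in the low wooden crate without dropping them, and finish holding the heaviest upright in the gripper, clear of everything and at least 15 cm above the counter, ready to hand over: the program ends while still holding it. Knock nothing over and leave the cookie jar, the tongs and the sugar bowl where they are.

Things in the scene. Friction and masses are not known exactly. Their poses are not given: they have to be found in the camera images.
- canister_a: closed round sugar canister, mint-green sides 66 mm in diameter, steel lid 69 mm in diameter (its skirt covers the top 16 mm), 112 mm tall, rigid; the three look identical. Two are part used (0.17 to 0.27 kg with contents), one is full (0.43 to 0.49 kg); which one is hidden and changes. Stands loose on the counter at the start. Origin: centre of its underside, z up
- canister_b: closed round sugar canister, mint-green sides 66 mm in diameter, steel lid 69 mm in diameter (its skirt covers the top 16 mm), 112 mm tall, rigid; the three look identical. Two are part used (0.17 to 0.27 kg with contents), one is full (0.43 to 0.49 kg); which one is hidden and changes. Stands loose on the counter at the start. Origin: centre of its underside, z up
- canister_c: closed round sugar canister, mint-green sides 66 mm in diameter, steel lid 69 mm in diameter (its skirt covers the top 16 mm), 112 mm tall, rigid; the three look identical. Two are part used (0.17 to 0.27 kg with contents), one is full (0.43 to 0.49 kg); which one is hidden and changes. Stands loose on the counter at the start. Origin: centre of its underside, z up
- crate: low slatted beech crate, open on top, fixed to the counter: outside 220 mm (its x) by 340 mm (its y) by 55 mm high, walls and floor 10 mm thick, a 20 mm square post in each inner corner. Origin: centre of its underside, on the counter; its floor is 10 mm above the origin. It has room for three canisters in a row along its y, 95 mm apart
- cookie_jar: clear glass clip-top jar of cookies, 110 mm in diameter, 174 mm tall, loose, 1 kg; a bystander. Origin: centre of its underside
- tongs: steel serving tongs lying flat, 260 mm long along its x, about 100 mm wide, 22 mm high, loose; a bystander. Origin: on the counter, about the middle of its length
- sugar_bowl: small white porcelain bowl of wrapped sugar cubes, 92 mm in diameter, 45 mm high, loose; a bystander. Origin: centre of its underside

How it is judged (in metres and radians):
On the way, in this order (a step that is already met when the one before it is completed fails the run):
1. a canister is lifted in the fingers (((height (world z) of canister_a above 0.02 m and contact force between the fingers and canister_a above 2 N and contact force between canister_a and crate below 0.05 N) or (height (world z) of canister_b above 0.02 m and contact force between the fingers and canister_b above 2 N and contact force between canister_b and crate below 0.05 N) or (height (world z) of canister_c above 0.02 m and contact force between the fingers and canister_c above 2 N and contact force between canister_c and crate below 0.05 N))), for 0.2 s.
2. one canister stands upright in the crate, let go (((z of canister_a in the frame of crate between 0.006 and 0.02 m and angle between canister_a's own z axis and vertical below 0.12 rad and contact force between canister_a and crate above 1 N and contact force between each of the arm, the fingers and canister_a below 0.1 N and linear speed of canister_a below 0.03 m/s) or (z of canister_b in the frame of crate between 0.006 and 0.02 m and angle between canister_b's own z axis and vertical below 0.12 rad and contact force between canister_b and crate above 1 N and contact force between each of the arm, the fingers and canister_b below 0.1 N and linear speed of canister_b below 0.03 m/s) or (z of canister_c in the frame of crate between 0.006 and 0.02 m and angle between canister_c's own z axis and vertical below 0.12 rad and contact force between canister_c and crate above 1 N and contact force between each of the arm, the fingers and canister_c below 0.1 N and linear speed of canister_c below 0.03 m/s))), for 0.2 s.
At the end, for the whole second after the job is handed in: One canister is held in the fingers, underside over 100 mm above the counter, within 20 degrees of upright, still, touching nothing else. The other two stand on the crate floor, within 7 degrees of upright, let go, each pressing with under 3.4 N (the full one would press 4.2 N or more) (((height (world z) of canister_a above 0.1 m and contact force between the fingers and canister_a above 2 N and angle between canister_a's own z axis and vertical below 0.35 rad and linear speed of canister_a below 0.05 m/s and contact force between canister_a and canister_b below 0.05 N and contact force between canister_a and canister_c below 0.05 N and contact force between canister_a and crate below 0.05 N and contact force between canister_a and cookie_jar below 0.05 N and (z of canister_b in the frame of crate between 0.006 and 0.02 m and angle between canister_b's own z axis and vertical below 0.12 rad and contact force between canister_b and crate between 1 and 3.4 N and contact force between each of the arm, the fingers and canister_b below 0.1 N and linear speed of canister_b below 0.03 m/s) and (z of canister_c in the frame of crate between 0.006 and 0.02 m and angle between canister_c's own z axis and vertical below 0.12 rad and contact force between canister_c and crate between 1 and 3.4 N and contact force between each of the arm, the fingers and canister_c below 0.1 N and linear speed of canister_c below 0.03 m/s)) or (height (world z) of canister_b above 0.1 m and contact force between the fingers and canister_b above 2 N and angle between canister_b's own z axis and vertical below 0.35 rad and linear speed of canister_b below 0.05 m/s and contact force between canister_b and canister_a below 0.05 N and contact force between canister_b and canister_c below 0.05 N and contact force between canister_b and crate below 0.05 N and contact force between canister_b and cookie_jar below 0.05 N and (z of canister_a in the frame of crate between 0.006 and 0.02 m and angle between canister_a's own z axis and vertical below 0.12 rad and contact force between canister_a and crate between 1 and 3.4 N and contact force between each of the arm, the fingers and canister_a below 0.1 N and linear speed of canister_a below 0.03 m/s) and (z of canister_c in the frame of crate between 0.006 and 0.02 m and angle between canister_c's own z axis and vertical below 0.12 rad and contact force between canister_c and crate between 1 and 3.4 N and contact force between each of the arm, the fingers and canister_c below 0.1 N and linear speed of canister_c below 0.03 m/s)) or (height (world z) of canister_c above 0.1 m and contact force between the fingers and canister_c above 2 N and angle between canister_c's own z axis and vertical below 0.35 rad and linear speed of canister_c below 0.05 m/s and contact force between canister_c and canister_a below 0.05 N and contact force between canister_c and canister_b below 0.05 N and contact force between canister_c and crate below 0.05 N and contact force between canister_c and cookie_jar below 0.05 N and (z of canister_a in the frame of crate between 0.006 and 0.02 m and angle between canister_a's own z axis and vertical below 0.12 rad and contact force between canister_a and crate between 1 and 3.4 N and contact force between each of the arm, the fingers and canister_a below 0.1 N and linear speed of canister_a below 0.03 m/s) and (z of canister_b in the frame of crate between 0.006 and 0.02 m and angle between canister_b's own z axis and vertical below 0.12 rad and contact force between canister_b and crate between 1 and 3.4 N and contact force between each of the arm, the fingers and canister_b below 0.1 N and linear speed of canister_b below 0.03 m/s)))); the arm keeps its last pose, push and grip.
It fails at once if a canister is tipped over (angle between any of canister_a, canister_b, canister_c's own z axis and vertical above 0.7 rad).
It fails at once if a canister is dropped (falls faster than 0.7 m/s, about 25 mm, out of the fingers) ((contact force between the fingers and canister_a below 0.1 N and linear speed of canister_a above 0.7 m/s) or (contact force between the fingers and canister_b below 0.1 N and linear speed of canister_b above 0.7 m/s) or (contact force between the fingers and canister_c below 0.1 N and linear speed of canister_c above 0.7 m/s)).
It fails at once if the cookie jar, the tongs or the sugar bowl is moved more than 30 mm (distance of any of cookie_jar, tongs, sugar_bowl from where it was at the start of the episode above 0.03 m).
It also fails if it takes over 70 s, if anything falls off the work surface, if the arm or the gripper's body presses on something with over 40 N, if the wrist force passes 120 N, or if a joint passes its speed limit or range.

## Working session

There is one attempt and no reset: what is moved stays moved. The work goes in short steps, Python scripts to look and compute and a shell command to move; the robot and the scene stay as the last step left them, time stands still between calls to the robot, and variables do not carry over. Pictures are saved under pics/ and viewed, at most 10 in all, crops included, and the job is handed in when it is done.

```bash
mkdir -p pics; python3 - <<'E'
from workcell import ctrl
import cv2,numpy as np
s=ctrl.state();print({k:np.round(v,2).tolist() for k,v in s.items()})
for n in("top","side"):
    cv2.imwrite(f"pics/{n}0.png",ctrl.capture(n)[:,:,::-1])
    c=ctrl.calibration(n);print(n,c["fx"],c["cx"],c["cy"],np.round(c["cam_to_world"],3).tolist())
E
```

```text
{'t': 0.0, 'joint_pos': [-73.48, 35.29, -0.72, 81.64, 0.46, 63.22, -2.32], 'qd': [0.0, 0.11, -0.07, 0.01, 0.04, -0.06, -0.06], 'joint_torque': [-0.0, -46.92, 0.26, -17.1, 0.01, 0.01, 0.0], 'position': [200.98, 617.27, 201.43], 'eef_rot': [-179.85, 0.0, 161.97], 'contact_force': [-1.01, 0.15, -0.0], 'moment': [0.08, -0.03, 0.0], 'grip_force': 0.0, 'width': 85.51}
top 499.79894746601474 281.3580156440141 212.99506602123014 [[0.029, -0.991, 0.13, 476.094], [-1.0, -0.028, 0.008, -101.955], [-0.005, -0.13, -0.991, 1137.544], [0.0, 0.0, 0.0, 1.0]]
side 487.60756781915524 276.71893278434334 214.47924673881383 [[-0.992, -0.063, 0.111, 486.904], [-0.127, 0.564, -0.816, 916.117], [-0.011, -0.823, -0.568, 759.285], [0.0, 0.0, 0.0, 1.0]]
```

View pics/top0.png

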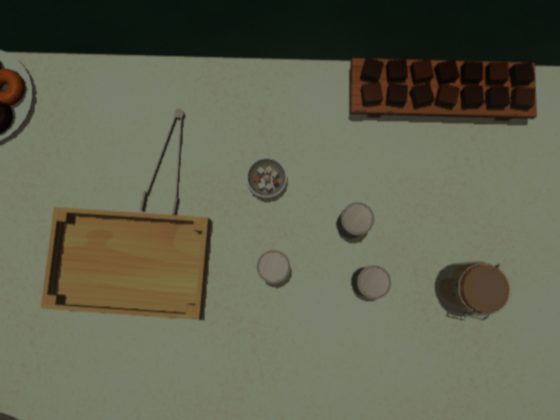

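View pics/side0.png

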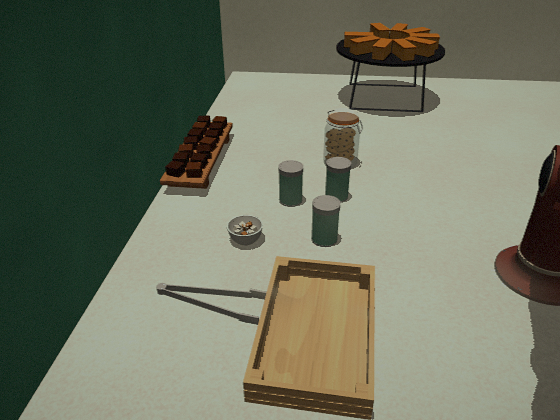

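The top view shows the canister lids at about (357,219), (374,282) and (274,267), the bowl at (267,178), and the jar at (484,289). The crate's rim corners are near (54,209), (209,217), (200,317) and (43,308), and the tongs lie above the crate. The side view confirms everything is upright.

```bash
cat > h.py <<'E'
import numpy as np,cv2
from workcell import ctrl
def ray(n,uv,z):
    c=ctrl.calibration(n);T=np.array(c["cam_to_world"]);d=T[:3,:3]@[(uv[0]-c["cx"])/c["fx"],(uv[1]-c["cy"])/c["fy"],1]
    return (T[:3,3]+d*(z-T[2,3])/d[2])[:2].round(1)
E
python3 - <<'E'
from h import *
im=cv2.imread("pics/top0.png");g=cv2.resize(cv2.cvtColor(im,cv2.COLOR_BGR2GRAY),None,fx=4,fy=4,interpolation=cv2.INTER_CUBIC)
for x,y,r,h in((357,219,17,112),(374,282,17,112),(274,267,17,112),(267,178,21,45),(484,289,24,170)):
    x0,y0=x*4-140,y*4-140;c=cv2.HoughCircles(g[y0:y0+280,x0:x0+280],cv2.HOUGH_GRADIENT,1.5,200,param1=120,param2=15,minRadius=4*r-12,maxRadius=4*r+12)
    if c is None: print("none");continue
    a,b,R=c[0,0];u=((a+x0)/4,(b+y0)/4);print(np.round(u,1),R/4,ray("top",u,h))
for p in((54,209),(209,217),(200,317),(43,308)):print("crate",ray("top",p,55))
for p in((179,112),(144,204),(175,212)):print("tongs",ray("top",p,15))
for p in((290,167),(338,163),(326,204)):print("side lid",ray("side",p,112))
cv2.imwrite("pics/z.png",cv2.resize(im[190:330,230:420],None,fx=4,fy=4,interpolation=cv2.INTER_CUBIC))
E
```

```text
[351.8 224.7] 15.5 [ 590.2 -239.2]
none
none
none
none
crate [612.6 405.5]
crate [604.6  64.9]
crate [389.8  73.8]
crate [398.9 410.3]
tongs [853.5 152.7]
tongs [634.9 220.3]
tongs [618.6 148.8]
side lid [ 606.1 -243.3]
side lid [ 477.2 -280. ]
side lid [500.8 -71. ]
```

View pics/z.png

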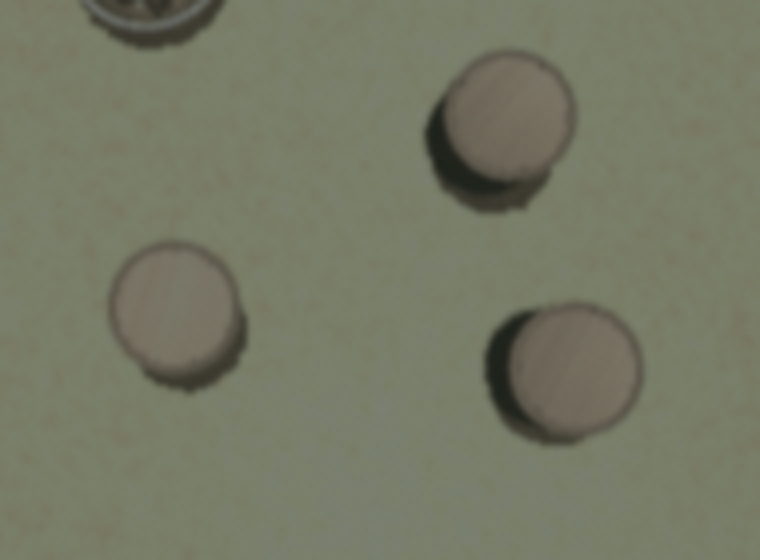

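The crop gives lid centres at full-image pixels (357.5,218.8), (373.8,282.5) and (273.5,266.5).

```bash
python3 - <<'E'
from h import *
for p in((357.5,218.8),(373.8,282.5),(273.5,266.5)):print("lid",ray("top",p,112))
print("bowl",ray("top",(267,178),45),"jar",ray("top",(484,289),170))
E
python3 -m jog '{"delta_pos":[[0,0,-0.5],[0,0,-0.5],[0,0,-0.5],[0,0,-0.5],[0,0,-0.5],[0,0,-0.5],[0,0,-0.5],[0,0,-0.5],[0,0,-0.5],[0,0,0]],"rotation":[[0,0,0.14],[0,0,0.14],[0,0,0.14],[0,0,0.14],[0,0,0.14],[0,0,0.14],[0,0,0.14],[0,0,0.14],[0,0,0.14],[0,0,0]],"fingers":[0,0,0,0,0,0,0,0,0,0]}' 40
```

```text
lid [ 602.8 -250.8]
lid [ 473.4 -285. ]
lid [499.8 -80.4]
bowl [696.8 -58.5] jar [ 467.3 -485. ]
t: 1.1
position: [201.0, 618.2, 247.6]
eef_rot: [180.0, 0.0, 89.8]
contact_force: [-0.3, 0.6, -0.1]
width: 85.5
grip_force: 0.0
```

```bash
python3 -m jog '{"delta_pos":[[-1.35,1.25,0],[-2.7,2.5,0],[-2.7,2.5,0],[-2.7,2.5,0],[-2.7,2.5,0],[-2.7,2.5,0],[-2.7,2.5,0],[-2.7,2.5,0],[-2.7,2.5,0],[-2.7,2.5,0],[-1.35,1.25,0],[0,0,0]],"rotation":[[0,0,0],[0,0,0],[0,0,0],[0,0,0],[0,0,0],[0,0,0],[0,0,0],[0,0,0],[0,0,0],[0,0,0],[0,0,0],[0,0,0]],"fingers":[0,0,0,0,0,0,0,0,0,0,0,0]}'
python3 -m jog '{"delta_pos":[[-1.4,0.2,0],[-2.8,0.3,0],[-2.8,0.3,0],[-2.8,0.3,0],[-2.8,0.3,0],[-2.8,0.3,0],[-2.8,0.3,0],[-2.8,0.3,0],[-2.8,0.3,0],[-2.8,0.3,0],[-2.8,0.3,0],[-2.8,0.3,0],[-2.8,0.3,0],[-2.8,0.3,0],[-2.8,0.4,0],[-1.4,0.4,0],[0,0,0],[0,0,0]],"rotation":[[0,0,0],[0,0,0],[0,0,0],[0,0,0],[0,0,0],[0,0,0],[0,0,0],[0,0,0],[0,0,0],[0,0,0],[0,0,0],[0,0,0],[0,0,0],[0,0,0],[0,0,0],[0,0,0],[0,0,0],[0,0,0]],"fingers":[0,0,0,0,0,0,0,0,0,0,0,0,0,0,0,0,0,0]}'
cat >> h.py <<'E'
from scipy.spatial.transform import Rotation as Ro
def wray(s,uv,z):
    c=ctrl.calibration("wrist");W=np.eye(4);W[:3,:3]=Ro.from_euler("xyz",s["eef_rot"],degrees=True).as_matrix();W[:3,3]=s["position"]
    T=W@np.array(c["hand_eye"]);d=T[:3,:3]@[(uv[0]-c["cx"])/c["fx"],(uv[1]-c["cy"])/c["fy"],1]
    return (T[:3,3]+d*(z-T[2,3])/d[2])[:2].round(1)
E
python3 - <<'E'
from h import *
s=ctrl.state();cv2.imwrite("pics/w0.png",ctrl.capture("wrist")[:,:,::-1])
print(s["position"],s["eef_rot"],np.round(ctrl.calibration("wrist")["hand_eye"],2).tolist())
E
```

```text
t: 2.3
position: [453.1, 341.4, 247.6]
eef_rot: [179.9, 0.2, 89.4]
contact_force: [-0.6, 0.1, 0.5]
width: 85.4
grip_force: 0.0
t: 4.1
position: [496.9, -71.5, 247.3]
eef_rot: [-179.9, -0.1, 89.9]
contact_force: [0.9, 0.3, 0.7]
width: 85.2
grip_force: 0.0
[496.91348672 -71.54433322 247.3385873 ] [-1.79942815e+02 -7.97286284e-02  8.99123882e+01] [[-0.0, -0.96, -0.28, 72.08], [1.0, -0.0, 0.0, 0.32], [-0.0, -0.28, 0.96, -170.18], [0.0, 0.0, 0.0, 1.0]]
```

View pics/w0.png

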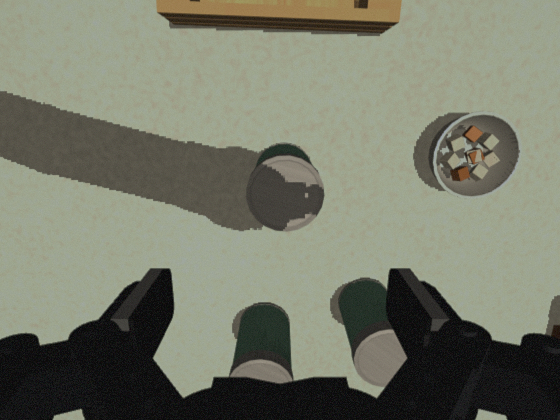

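Wrist view: the lid of the nearest canister is centred near (285,194) with radius about 38. The second lid is at (383,357). The third is partly hidden near (262,380), and the crate edge is at the top.

```bash
python3 - <<'E'
from h import *
s=ctrl.state()
for p in((285.5,193.5),(383,357),(262,390)):print(wray(s,p,112))
print("bowl",wray(s,(476,154),45))
E
```

```text
[502.6 -75.9]
[ 600.8 -244.6]
[ 479.1 -284.8]
bowl [699.4 -51.1]
```

```bash
python3 -m jog '{"delta_pos":[[-0.3,0.25,0.5],[-0.3,0.2,1.0],[0,0,1.5],[0,0,1.5],[0,0,1.5],[0,0,1.5],[0,0,1.5],[0,0,1.5],[0,0,1.5],[0,0,1.5],[0,0,1.5],[0,0,1.5],[0,0,1.5],[0,0,1.2],[0,0,0.5],[0,0,0],[0,0,0],[0,0,0]],"rotation":[[0,0,0],[0,0,0],[0,0,0],[0,0,0],[0,0,0],[0,0,0],[0,0,0],[0,0,0],[0,0,0],[0,0,0],[0,0,0],[0,0,0],[0,0,0],[0,0,0],[0,0,0],[0,0,0],[0,0,0],[0,0,0]],"fingers":[0,0,0,0,0,0,0,0,0,0,0,0,0,0,0,0,0,0]}'
python3 -m jog '{"delta_pos":[[0,0,0],[0,0,0],[0,0,0],[0,0,0],[0,0,0],[0,0,0],[0,0,0],[0,0,0],[0,0,0],[0,0,0]],"rotation":[[0,0,0],[0,0,0],[0,0,0],[0,0,0],[0,0,0],[0,0,0],[0,0,0],[0,0,0],[0,0,0],[0,0,0]],"fingers":[0.1,0.2,0.3,0.4,0.5,0.6,0.7,0.8,1,1]}' 40
```

```text
t: 5.95
position: [502.5, -79.3, 51.2]
eef_rot: [179.9, 0.0, 89.8]
contact_force: [-0.1, -0.6, -0.5]
width: 86.0
grip_force: 0.0
t: 6.95
position: [502.0, -79.2, 51.3]
eef_rot: [180.0, -0.0, 89.8]
contact_force: [-0.9, -0.9, 5.3]
width: 64.4
grip_force: 43.6
```

```bash
python3 -m jog '{"delta_pos":[[0,0,-0.3],[0,0,-0.7],[0,0,-1],[0,0,-1.5],[0,0,-1.5],[0,0,-1.5],[0,0,-1.5],[0,0,-1.5],[0,0,-1],[0,0,-0.5],[0,0,0],[0,0,0],[0,0,0],[0,0,0],[0,0,0]],"rotation":[[0,0,0],[0,0,0],[0,0,0],[0,0,0],[0,0,0],[0,0,0],[0,0,0],[0,0,0],[0,0,0],[0,0,0],[0,0,0],[0,0,0],[0,0,0],[0,0,0],[0,0,0]],"fingers":[1,1,1,1,1,1,1,1,1,1,1,1,1,1,1]}'
python3 - <<'E'
from h import *
s=ctrl.state();cv2.imwrite("pics/w1.png",ctrl.capture("wrist")[:,:,::-1]);f=[]
for i in range(6):
    ctrl.capture("wrist");s=ctrl.state();f.append(s["contact_force"])
print(np.round(f,1).tolist(),s["position"],s["width"],s["moment"],s["joint_torque"])
E
```

```text
t: 8.45
position: [501.7, -79.2, 160.2]
eef_rot: [-179.9, 0.0, 89.8]
contact_force: [0.6, -0.9, -4.0]
width: 64.5
grip_force: 45.6
[[0.6, -0.5, -4.6], [0.7, -0.5, -5.2], [1.0, -0.3, -4.5], [-0.3, 0.1, -4.1], [-0.7, -0.1, -4.6], [0.1, 0.0, -4.5]] [501.94955201 -79.16482691 160.5942111 ] 64.58008554104259 [ 0.0014617  -0.05437923 -0.0255481 ] [ 3.15140678e-03 -3.73235214e+01  4.12086412e+00 -1.48074245e+01
  7.37788301e-03  5.43211805e-03  2.62083381e-05]
```

View pics/w1.png

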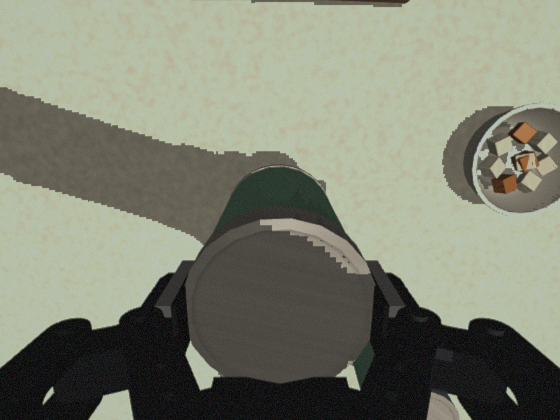

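The canister's lid is centred near (280,300) and upright in the fingers. It weighs about 4.6 N, which would make it the full one, so I'm setting it back down and fetching the others.

```bash
python3 -m jog '{"delta_pos":[[0,0,0.5],[0,0,1],[0,0,1.5],[0,0,1.5],[0,0,1.5],[0,0,1.5],[0,0,1.2],[0,0,0.8],[0,0,0.5],[0,0,0.3],[0,0,0.2],[0,0,0.2],[0,0,0.1],[0,0,0.1],[0,0,0],[0,0,0]],"rotation":[[0,0,0],[0,0,0],[0,0,0],[0,0,0],[0,0,0],[0,0,0],[0,0,0],[0,0,0],[0,0,0],[0,0,0],[0,0,0],[0,0,0],[0,0,0],[0,0,0],[0,0,0],[0,0,0]],"fingers":[1,1,1,1,1,1,1,1,1,1,1,1,1,1,1,1]}'
```

```text
t: 10.4
position: [502.1, -79.2, 51.8]
eef_rot: [180.0, 0.0, 89.8]
contact_force: [-0.7, 0.2, -4.1]
width: 64.8
grip_force: 45.5
```

```bash
python3 -m jog '{"delta_pos":[[0,0,0.05],[0,0,0.05],[0,0,0.02],[0,0,0]],"rotation":[[0,0,0],[0,0,0],[0,0,0],[0,0,0]],"fingers":[1,1,1,1]}'
python3 -m jog '{"delta_pos":[[0,0,0],[0,0,0],[0,0,0],[0,0,0],[0,0,0],[0,0,0],[0,0,0],[0,0,0]],"rotation":[[0,0,0],[0,0,0],[0,0,0],[0,0,0],[0,0,0],[0,0,0],[0,0,0],[0,0,0]],"fingers":[0.3,0.2,0.15,0.1,0,0,0,0]}'
```

```text
t: 10.8
position: [502.1, -79.3, 51.4]
eef_rot: [180.0, -0.0, 89.8]
contact_force: [-1.4, 0.2, 5.0]
width: 64.5
grip_force: 46.4
t: 11.6
position: [502.0, -79.2, 50.4]
eef_rot: [180.0, 0.0, 89.8]
contact_force: [-0.8, 0.1, 0.1]
width: 85.3
grip_force: 0.0
```

```bash
python3 -m jog '{"delta_pos":[[0,0,-0.5],[0,0,-1],[0,0,-1.5],[0,0,-2],[0,0,-2],[0,0,-2],[0,0,-2],[0,0,-2],[0,0,-2],[0,0,-2],[0,0,-1],[0,0,-0.5]],"rotation":[[0,0,0],[0,0,0],[0,0,0],[0,0,0],[0,0,0],[0,0,0],[0,0,0],[0,0,0],[0,0,0],[0,0,0],[0,0,0],[0,0,0]],"fingers":[0,0,0,0,0,0,0,0,0,0,0,0]}'
python3 -m jog '{"delta_pos":[[-0.7,0.4,0],[-1.4,0.9,0],[-1.4,0.8,0],[-1.4,0.8,0],[-1.4,0.8,0],[-1.4,0.9,0],[-1.4,0.8,0],[-1.4,0.8,0],[-1.4,0.9,0],[-1.4,0.8,0],[-1.4,0.8,0],[-1.4,0.8,0],[-0.7,0.4,0],[0,0,0],[0,0,0],[0,0,0]],"rotation":[[0,0,0],[0,0,0],[0,0,0],[0,0,0],[0,0,0],[0,0,0],[0,0,0],[0,0,0],[0,0,0],[0,0,0],[0,0,0],[0,0,0],[0,0,0],[0,0,0],[0,0,0],[0,0,0]],"fingers":[0,0,0,0,0,0,0,0,0,0,0,0,0,0,0,0]}'
python3 - <<'E'
from h import *
s=ctrl.state();cv2.imwrite("pics/w2.png",ctrl.capture("wrist")[:,:,::-1]);print(s["position"],s["eef_rot"])
E
```

```text
t: 12.8
position: [502.3, -79.3, 236.8]
eef_rot: [179.9, 0.0, 89.8]
contact_force: [-0.1, 0.0, -0.4]
width: 85.2
grip_force: 0.0
t: 14.4
position: [600.2, -246.6, 235.3]
eef_rot: [-180.0, -0.1, 89.8]
contact_force: [0.5, 0.4, 0.5]
width: 85.7
grip_force: 0.0
[ 600.19860222 -246.62076391  235.33193995] [-1.79979659e+02 -5.43128467e-02  8.98257339e+01]
```

View pics/w2.png

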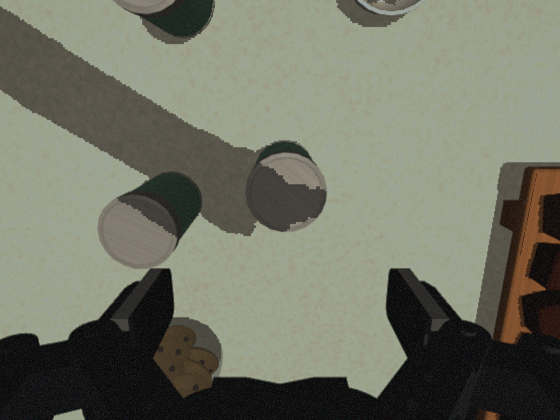

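P1's lid is centred at (286,192) and P2's at (138,231).

```bash
python3 - <<'E'
from h import *
s=ctrl.state()
for p in((286.5,192),(138,231)):print(wray(s,p,112))
E
```

```text
[ 606.6 -247.3]
[ 478.7 -281.4]
```

```bash
python3 -m jog '{"delta_pos":[[-0.1,0.2,0.5],[-0.1,0.2,1.0],[0,0,1.5],[0,0,1.5],[0,0,1.5],[0,0,1.5],[0,0,1.5],[0,0,1.5],[0,0,1.5],[0,0,1.5],[0,0,1.5],[0,0,1.5],[0,0,1],[0,0,0.4],[0,0,0],[0,0,0],[0,0,0]],"rotation":[[0,0,0],[0,0,0],[0,0,0],[0,0,0],[0,0,0],[0,0,0],[0,0,0],[0,0,0],[0,0,0],[0,0,0],[0,0,0],[0,0,0],[0,0,0],[0,0,0],[0,0,0],[0,0,0],[0,0,0]],"fingers":[0,0,0,0,0,0,0,0,0,0,0,0,0,0,0,0,0]}'
python3 -m jog '{"delta_pos":[[0,0,0],[0,0,0],[0,0,0],[0,0,0],[0,0,0],[0,0,0],[0,0,0],[0,0,0],[0,0,0],[0,0,0]],"rotation":[[0,0,0],[0,0,0],[0,0,0],[0,0,0],[0,0,0],[0,0,0],[0,0,0],[0,0,0],[0,0,0],[0,0,0]],"fingers":[0.1,0.2,0.3,0.4,0.5,0.6,0.7,0.8,1,1]}' 40
python3 -m jog '{"delta_pos":[[0,0,-0.3],[0,0,-0.7],[0,0,-1],[0,0,-1.5],[0,0,-1.5],[0,0,-2],[0,0,-2],[0,0,-2],[0,0,-2],[0,0,-2],[0,0,-1.5],[0,0,-1],[0,0,-0.5],[0,0,0],[0,0,0],[0,0,0],[0,0,0],[0,0,0]],"rotation":[[0,0,0],[0,0,0],[0,0,0],[0,0,0],[0,0,0],[0,0,0],[0,0,0],[0,0,0],[0,0,0],[0,0,0],[0,0,0],[0,0,0],[0,0,0],[0,0,0],[0,0,0],[0,0,0],[0,0,0],[0,0,0]],"fingers":[1,1,1,1,1,1,1,1,1,1,1,1,1,1,1,1,1,1]}'
```

```text
t: 16.15
position: [604.9, -249.9, 57.3]
eef_rot: [179.9, 0.0, 89.8]
contact_force: [-0.7, 0.2, 0.8]
width: 85.1
grip_force: 0.0
t: 17.15
position: [605.4, -249.9, 57.5]
eef_rot: [179.9, 0.1, 89.8]
contact_force: [0.5, -0.0, 5.1]
width: 64.5
grip_force: 44.8
t: 18.95
position: [604.1, -249.5, 235.8]
eef_rot: [-179.9, -0.0, 89.8]
contact_force: [-0.3, 0.2, -1.8]
width: 65.2
grip_force: 44.8
```

```bash
python3 -m jog '{"delta_pos":[[1.4,-0.4,0],[2.8,-0.5,0],[2.8,-0.5,0],[2.8,-0.5,0],[2.8,-0.5,0],[2.8,-0.5,0],[2.8,-0.5,0],[2.8,-0.5,0],[2.8,-0.5,0],[2.8,-0.5,0],[2.8,-0.5,0]],"rotation":[[0,0,0],[0,0,0],[0,0,0],[0,0,0],[0,0,0],[0,0,0],[0,0,0],[0,0,0],[0,0,0],[0,0,0],[0,0,0]],"fingers":[1,1,1,1,1,1,1,1,1,1,1]}'
python3 -m jog '{"delta_pos":[[2.8,-0.5,0],[2.8,-0.5,0],[2.8,-0.5,0],[2.8,-0.4,0],[2.8,-0.4,0],[2.8,-0.4,0],[2.8,-0.4,0],[2.8,-0.4,0],[2.8,-0.4,0],[2.8,-0.4,0],[1,-0.3,0],[0,0,0],[0,0,0],[0,0,0]],"rotation":[[0,0,0],[0,0,0],[0,0,0],[0,0,0],[0,0,0],[0,0,0],[0,0,0],[0,0,0],[0,0,0],[0,0,0],[0,0,0],[0,0,0],[0,0,0],[0,0,0]],"fingers":[1,1,1,1,1,1,1,1,1,1,1,1,1,1]}'
python3 - <<'E'
from h import *
f=[]
cv2.imwrite("pics/w3.png",cv2.vconcat([ctrl.capture("top"),ctrl.capture("wrist")])[:,:,::-1])
for i in range(4):
    ctrl.capture("wrist");s=ctrl.state();f.append(s["contact_force"][2])
print(f,s["position"],s["width"])
cv2.imwrite("pics/w3.png",cv2.resize(cv2.imread("pics/w3.png"),(400,600)))
E
```

```text
t: 20.05
position: [550.4, 46.9, 236.6]
eef_rot: [-180.0, -0.1, 89.8]
contact_force: [-0.5, -0.3, -2.2]
width: 64.9
grip_force: 44.9
t: 21.45
position: [507.4, 332.2, 236.7]
eef_rot: [180.0, 0.1, 89.6]
contact_force: [-0.7, -0.8, -2.9]
width: 65.0
grip_force: 44.9
[np.float64(-2.6452878009544816), np.float64(-3.101501508445463), np.float64(-1.5595822539158894), np.float64(-2.1089603225605305)] [506.83333011 334.24296815 236.50291598] 65.01291771530705
```

View pics/w3.png

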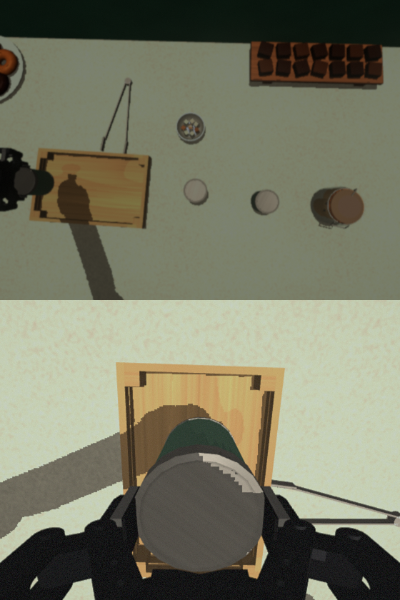

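The top view (scaled down) shows the other two canisters unmoved. The wrist view shows the held canister over the crate, with the far rim corners at full-scale (164,90) and (399,100).

```bash
python3 - <<'E'
from h import *
s=ctrl.state()
for p in((164,90),(399,100)):print(wray(s,p,55))
E
```

```text
[401.1 416.7]
[619.  406.6]
```

```bash
python3 -m jog '{"delta_pos":[[0,0,0.5],[0,0,1],[0,0,1.5],[0,0,2],[0,0,2],[0,0,2],[0,0,2],[0,0,1.5],[0,0,1.2],[0,0,0.8],[0,0,0.6],[0,0,0.5],[0,0,0.4],[0,0,0.3],[0,0,0.2],[0,0,0.1],[0,0,0],[0,0,0]],"rotation":[[0,0,0],[0,0,0],[0,0,0],[0,0,0],[0,0,0],[0,0,0],[0,0,0],[0,0,0],[0,0,0],[0,0,0],[0,0,0],[0,0,0],[0,0,0],[0,0,0],[0,0,0],[0,0,0],[0,0,0],[0,0,0]],"fingers":[1,1,1,1,1,1,1,1,1,1,1,1,1,1,1,1,1,1]}'
```

```text
t: 23.55
position: [506.8, 334.9, 70.6]
eef_rot: [180.0, -0.0, 89.8]
contact_force: [0.2, -0.4, -1.5]
width: 64.7
grip_force: 44.9
```

```bash
python3 -m jog '{"delta_pos":[[0,0,0.1],[0,0,0.05],[0,0,0.05],[0,0,0.05],[0,0,0.05],[0,0,0]],"rotation":[[0,0,0],[0,0,0],[0,0,0],[0,0,0],[0,0,0],[0,0,0]],"fingers":[1,1,1,1,1,1]}'
```

```text
t: 24.15
position: [506.6, 334.8, 67.5]
eef_rot: [-180.0, 0.0, 89.8]
contact_force: [0.6, -0.1, -0.9]
width: 64.8
grip_force: 45.0
```

```bash
python3 -m jog '{"delta_pos":[[0,0,0.05],[0,0,0.05],[0,0,0]],"rotation":[[0,0,0],[0,0,0],[0,0,0]],"fingers":[1,1,1]}'
```

```text
t: 24.45
position: [506.7, 334.8, 67.4]
eef_rot: [180.0, -0.0, 89.8]
contact_force: [-1.9, -0.3, 4.8]
width: 64.9
grip_force: 45.6
```

```bash
python3 -m jog '{"delta_pos":[[0,0,0],[0,0,0],[0,0,0],[0,0,0],[0,0,0],[0,0,0],[0,0,-0.5],[0,0,-1],[0,0,-1.5],[0,0,-2],[0,0,-2],[0,0,-2],[0,0,-2],[0,0,-2],[0,0,-2],[0,0,-1.5],[0,0,-0.5]],"rotation":[[0,0,0],[0,0,0],[0,0,0],[0,0,0],[0,0,0],[0,0,0],[0,0,0],[0,0,0],[0,0,0],[0,0,0],[0,0,0],[0,0,0],[0,0,0],[0,0,0],[0,0,0],[0,0,0],[0,0,0]],"fingers":[0.3,0.2,0.15,0.1,0,0,0,0,0,0,0,0,0,0,0,0,0]}'
python3 -m jog '{"delta_pos":[[-1.4,0,0],[-3,-0.1,0],[-3,-0.1,0],[-3,-0.1,0],[-3,-0.1,0],[-3,-0.1,0],[-3,-0.1,0],[-3,-0.1,0],[-3,-0.2,0],[-3,-0.2,0],[-3,-0.2,0]],"rotation":[[0,0,0],[0,0,0],[0,0,0],[0,0,0],[0,0,0],[0,0,0],[0,0,0],[0,0,0],[0,0,0],[0,0,0],[0,0,0]],"fingers":[0,0,0,0,0,0,0,0,0,0,0]}'
python3 -m jog '{"delta_pos":[[-3,-0.2,0],[-3,-0.2,0],[-3,-0.2,0],[-3,-0.2,0],[-3,-0.2,0],[-3,-0.2,0],[-3,-0.2,0],[-3,-0.2,0],[-3,-0.2,0],[-2.4,0,0],[-1,0,0],[0,0,0],[0,0,0],[0,0,0]],"rotation":[[0,0,0],[0,0,0],[0,0,0],[0,0,0],[0,0,0],[0,0,0],[0,0,0],[0,0,0],[0,0,0],[0,0,0],[0,0,0],[0,0,0],[0,0,0],[0,0,0]],"fingers":[0,0,0,0,0,0,0,0,0,0,0,0,0,0]}'
python3 - <<'E'
from h import *
s=ctrl.state();a=cv2.resize(ctrl.capture("wrist"),(560,420));b=ctrl.capture("top")[150:350,0:560];cv2.imwrite("pics/w4.png",cv2.vconcat([b[:180],a])[:,:,::-1]);print(s["position"],s["eef_rot"])
E
```

```text
t: 26.15
position: [507.8, 335.1, 239.3]
eef_rot: [179.8, -0.1, 89.8]
contact_force: [-0.1, 0.6, 0.0]
width: 85.4
grip_force: 0.0
t: 27.25
position: [490.7, 18.5, 235.6]
eef_rot: [-179.9, 0.0, 89.7]
contact_force: [-0.2, -1.0, 0.3]
width: 85.2
grip_force: 0.0
t: 28.65
position: [473.5, -281.1, 236.1]
eef_rot: [-180.0, -0.1, 89.9]
contact_force: [-0.3, 0.9, -0.2]
width: 85.6
grip_force: 0.0
[ 473.46545623 -281.10552273  236.12336207] [-1.79976541e+02 -9.23045122e-02  8.99199538e+01]
```

View pics/w4.png

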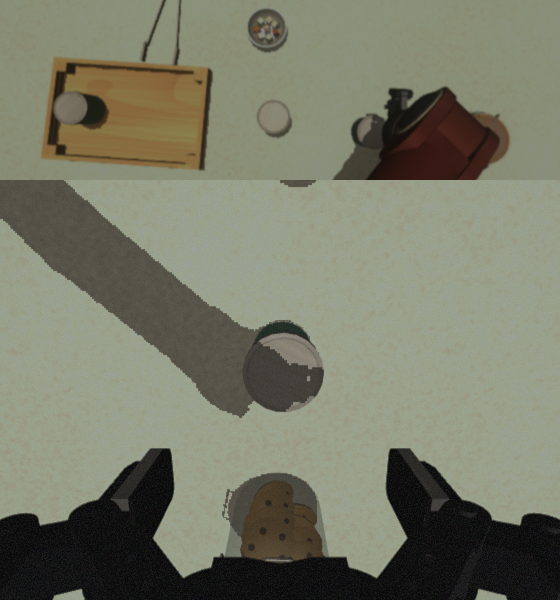

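The first canister stands upright in the crate, top-view lid near (70,258). P2's lid is at wrist pixel (283.5,192).

```bash
python3 -m jog '{"delta_pos":[[-0.1,0.1,0.5],[-0.1,0.1,1.0],[0,0,1.5],[0,0,1.5],[0,0,1.5],[0,0,1.5],[0,0,1.5],[0,0,1.5],[0,0,1.5],[0,0,1.5],[0,0,1.5],[0,0,1.5],[0,0,1],[0,0,0.5],[0,0,0],[0,0,0],[0,0,0]],"rotation":[[0,0,0],[0,0,0],[0,0,0],[0,0,0],[0,0,0],[0,0,0],[0,0,0],[0,0,0],[0,0,0],[0,0,0],[0,0,0],[0,0,0],[0,0,0],[0,0,0],[0,0,0],[0,0,0],[0,0,0]],"fingers":[0,0,0,0,0,0,0,0,0,0,0,0,0,0,0,0,0]}'
python3 -m jog '{"delta_pos":[[0,0,0],[0,0,0],[0,0,0],[0,0,0],[0,0,0],[0,0,0],[0,0,0],[0,0,0],[0,0,0],[0,0,0]],"rotation":[[0,0,0],[0,0,0],[0,0,0],[0,0,0],[0,0,0],[0,0,0],[0,0,0],[0,0,0],[0,0,0],[0,0,0]],"fingers":[0.1,0.2,0.3,0.4,0.5,0.6,0.7,0.8,1,1]}' 40
python3 -m jog '{"delta_pos":[[0,0,-0.3],[0,0,-0.7],[0,0,-1],[0,0,-1.5],[0,0,-1.5],[0,0,-2],[0,0,-2],[0,0,-2],[0,0,-2],[0,0,-2],[0,0,-1.5],[0,0,-1],[0,0,-0.5],[0,0,0],[0,0,0],[0,0,0],[0,0,0],[0,0,0]],"rotation":[[0,0,0],[0,0,0],[0,0,0],[0,0,0],[0,0,0],[0,0,0],[0,0,0],[0,0,0],[0,0,0],[0,0,0],[0,0,0],[0,0,0],[0,0,0],[0,0,0],[0,0,0],[0,0,0],[0,0,0],[0,0,0]],"fingers":[1,1,1,1,1,1,1,1,1,1,1,1,1,1,1,1,1,1]}'
```

```text
t: 30.45
position: [475.6, -285.4, 57.1]
eef_rot: [179.9, 0.1, 89.8]
contact_force: [0.4, 0.0, -0.4]
width: 85.3
grip_force: 0.0
t: 31.45
position: [475.7, -285.4, 57.3]
eef_rot: [179.9, 0.0, 89.8]
contact_force: [-0.1, 0.4, 5.5]
width: 65.0
grip_force: 43.8
t: 33.25
position: [475.0, -285.0, 236.0]
eef_rot: [-179.9, -0.0, 89.8]
contact_force: [-0.1, 0.3, -2.3]
width: 64.6
grip_force: 44.8
```

```bash
python3 -m jog '{"delta_pos":[[1.4,0.1,0],[2.8,0.2,0],[2.8,0.2,0],[2.8,0.2,0],[2.8,0.2,0],[2.8,0.2,0],[2.8,0.2,0],[2.8,0.2,0],[2.8,0.2,0],[2.8,0.2,0],[2.8,0.2,0],[2.8,0.2,0],[2.8,0.2,0],[2.8,0.2,0],[2.8,0.2,0],[2.4,0.1,0],[1.2,0,0],[0,0,0],[0,0,0],[0,0,0]],"rotation":[[0,0,0],[0,0,0],[0,0,0],[0,0,0],[0,0,0],[0,0,0],[0,0,0],[0,0,0],[0,0,0],[0,0,0],[0,0,0],[0,0,0],[0,0,0],[0,0,0],[0,0,0],[0,0,0],[0,0,0],[0,0,0],[0,0,0],[0,0,0]],"fingers":[1,1,1,1,1,1,1,1,1,1,1,1,1,1,1,1,1,1,1,1]}'
python3 -m jog '{"delta_pos":[[0,0,0.5],[0,0,1],[0,0,1.5],[0,0,2],[0,0,2],[0,0,2],[0,0,2],[0,0,1.5],[0,0,1.2],[0,0,0.8],[0,0,0.6],[0,0,0.5],[0,0,0.4],[0,0,0.3],[0,0,0.2],[0,0,0.1],[0,0,0],[0,0,0]],"rotation":[[0,0,0],[0,0,0],[0,0,0],[0,0,0],[0,0,0],[0,0,0],[0,0,0],[0,0,0],[0,0,0],[0,0,0],[0,0,0],[0,0,0],[0,0,0],[0,0,0],[0,0,0],[0,0,0],[0,0,0],[0,0,0]],"fingers":[1,1,1,1,1,1,1,1,1,1,1,1,1,1,1,1,1,1]}'
```

```text
t: 35.25
position: [506.9, 154.7, 236.6]
eef_rot: [180.0, 0.1, 89.6]
contact_force: [-0.8, -0.5, -3.1]
width: 64.8
grip_force: 44.8
t: 37.05
position: [507.1, 156.8, 70.6]
eef_rot: [180.0, -0.0, 89.8]
contact_force: [-0.4, 0.1, -2.2]
width: 64.9
grip_force: 44.8
```

Floor contact should come at TCP z of about 67.2.

```bash
python3 -m jog '{"delta_pos":[[0,0,0.1],[0,0,0.05],[0,0,0.05],[0,0,0.05],[0,0,0.05],[0,0,0.05],[0,0,0]],"rotation":[[0,0,0],[0,0,0],[0,0,0],[0,0,0],[0,0,0],[0,0,0],[0,0,0]],"fingers":[1,1,1,1,1,1,1]}'
```

```text
t: 37.75
position: [507.0, 156.9, 67.3]
eef_rot: [180.0, -0.0, 89.8]
contact_force: [-0.5, 0.0, 2.6]
width: 64.7
grip_force: 45.2
```

```bash
python3 -m jog '{"delta_pos":[[0,0,0],[0,0,0],[0,0,0],[0,0,0],[0,0,0],[0,0,0],[0,0,-0.5],[0,0,-1],[0,0,-1.5],[0,0,-2],[0,0,-2],[0,0,-2],[0,0,-2],[0,0,-2],[0,0,-2],[0,0,-1.5],[0,0,-0.5]],"rotation":[[0,0,0],[0,0,0],[0,0,0],[0,0,0],[0,0,0],[0,0,0],[0,0,0],[0,0,0],[0,0,0],[0,0,0],[0,0,0],[0,0,0],[0,0,0],[0,0,0],[0,0,0],[0,0,0],[0,0,0]],"fingers":[0.3,0.2,0.15,0.1,0,0,0,0,0,0,0,0,0,0,0,0,0]}'
python3 -m jog '{"delta_pos":[[-1,-0.1,0],[-2,-0.1,0],[-2.5,-0.1,0],[-2.5,-0.1,0],[-2.5,-0.1,0],[-2.5,0,0],[-2.5,0,0],[-2.5,0,0],[-2.5,0,0],[-2,0,0],[-1.1,0,0],[0,0,0],[0,0,0],[0,0,0]],"rotation":[[0,0,0],[0,0,0],[0,0,0],[0,0,0],[0,0,0],[0,0,0],[0,0,0],[0,0,0],[0,0,0],[0,0,0],[0,0,0],[0,0,0],[0,0,0],[0,0,0]],"fingers":[0,0,0,0,0,0,0,0,0,0,0,0,0,0]}'
```

```text
t: 39.45
position: [507.9, 156.8, 239.4]
eef_rot: [179.8, -0.1, 89.8]
contact_force: [-0.4, -0.3, 0.2]
width: 85.2
grip_force: 0.0
t: 40.85
position: [501.0, -77.6, 236.6]
eef_rot: [-180.0, -0.1, 89.9]
contact_force: [-0.5, 0.3, 0.2]
width: 85.4
grip_force: 0.0
```

```bash
python3 -m jog '{"delta_pos":[[0,0.1,0.5],[0,0,1.0],[0,0,1.5],[0,0,1.5],[0,0,1.5],[0,0,1.5],[0,0,1.5],[0,0,1.5],[0,0,1.5],[0,0,1.5],[0,0,1.5],[0,0,1.5],[0,0,1.1],[0,0,0.5],[0,0,0],[0,0,0],[0,0,0]],"rotation":[[0,0,0],[0,0,0],[0,0,0],[0,0,0],[0,0,0],[0,0,0],[0,0,0],[0,0,0],[0,0,0],[0,0,0],[0,0,0],[0,0,0],[0,0,0],[0,0,0],[0,0,0],[0,0,0],[0,0,0]],"fingers":[0,0,0,0,0,0,0,0,0,0,0,0,0,0,0,0,0]}'
python3 -m jog '{"delta_pos":[[0,0,0],[0,0,0],[0,0,0],[0,0,0],[0,0,0],[0,0,0],[0,0,0],[0,0,0],[0,0,0],[0,0,0]],"rotation":[[0,0,0],[0,0,0],[0,0,0],[0,0,0],[0,0,0],[0,0,0],[0,0,0],[0,0,0],[0,0,0],[0,0,0]],"fingers":[0.1,0.2,0.3,0.4,0.5,0.6,0.7,0.8,1,1]}' 50
python3 -m jog '{"delta_pos":[[0,0,-0.3],[0,0,-0.7],[0,0,-1],[0,0,-1.5],[0,0,-1.5],[0,0,-2],[0,0,-2],[0,0,-2],[0,0,-2],[0,0,-2],[0,0,-2],[0,0,-1.5],[0,0,-1],[0,0,-0.5],[0,0,0],[0,0,0],[0,0,0],[0,0,0],[0,0,0],[0,0,0]],"rotation":[[0,0,0],[0,0,0],[0,0,0],[0,0,0],[0,0,0],[0,0,0],[0,0,0],[0,0,0],[0,0,0],[0,0,0],[0,0,0],[0,0,0],[0,0,0],[0,0,0],[0,0,0],[0,0,0],[0,0,0],[0,0,0],[0,0,0],[0,0,0]],"fingers":[1,1,1,1,1,1,1,1,1,1,1,1,1,1,1,1,1,1,1,1]}'
python3 - <<'E'
from h import *
f=[]
cv2.imwrite("pics/w5.png",cv2.resize(cv2.hconcat([ctrl.capture("side"),ctrl.capture("top")]),(800,300))[:,:,::-1])
for i in range(5):
    ctrl.capture("wrist");s=ctrl.state();f.append(s["contact_force"][2])
print(np.mean(f),s["position"],s["width"])
E
```

```text
t: 42.55
position: [502.5, -79.3, 56.5]
eef_rot: [179.9, 0.0, 89.8]
contact_force: [0.5, -0.5, 0.9]
width: 85.2
grip_force: 0.0
t: 43.55
position: [502.0, -79.2, 56.7]
eef_rot: [180.0, -0.0, 89.8]
contact_force: [-2.2, -0.2, 5.8]
width: 64.6
grip_force: 54.3
t: 45.55
position: [501.9, -79.2, 255.7]
eef_rot: [-180.0, 0.0, 89.8]
contact_force: [0.8, -0.8, -3.9]
width: 64.3
grip_force: 56.4
-4.558923639098158 [501.96241018 -79.16318005 255.93645882] 64.11655597348094
```

View pics/w5.png

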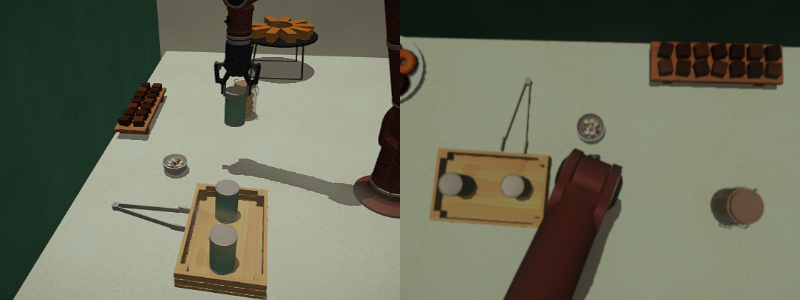

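The side view shows both light canisters upright in the crate, at about (228,200) and (223,248). The heavy one (4.6 N) is held upright at (235,105), with its underside about 199 mm up. The bystanders haven't moved.

```bash
python3 -c "
from workcell import ctrl
print(ctrl.sign_off())"
```

```text
the job is handed in; nothing more can be done
None
```

The job is handed in: the two lighter canisters (about 2 N each) stand upright in the crate, and the arm is still holding the heaviest one (about 4.6 N) upright, roughly 20 cm above the counter; the sign-off gave no verdict.

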